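# Reload the sample row in reverse order

## Task

Move the four capped sample tubes from the carriers in the aluminium tray into the grey funnel rack in reverse order, counting from the blue end of each: the tube nearest the tray's blue end goes into the rack pocket farthest from the rack's blue end, the next one into the pocket beside that, and so on, until the last tube stands in the pocket nearest the blue end. Lower each tube into its pocket before letting go, never drop it from above the rack, and leave every tube standing upright on the floor of its pocket.

Things in the scene. Friction and masses are not known exactly. Their poses are not given: they have to be found in the camera images.
- tube_red_mid (a point): Loose capped sample tube with a red cap, 102 mm tall, light (11 to 20 g): body 13.6 mm in diameter up to 84 mm above its foot, cap 18 mm in diameter from 84 to 102 mm (grip it there, from above). This point is on its axis, half-way up, 51 mm above the foot; z runs along the tube towards the cap. It stands in the red-banded carrier at the start.
- tube_white_mid (a point): Loose capped sample tube with a white cap, 102 mm tall, light (11 to 20 g): body 13.6 mm in diameter up to 84 mm above its foot, cap 18 mm in diameter from 84 to 102 mm (grip it there, from above). This point is on its axis, half-way up, 51 mm above the foot; z runs along the tube towards the cap. It stands in the white-banded carrier at the start.
- tube_orange_mid (a point): Loose capped sample tube with an orange cap, 98 mm tall, light (11 to 20 g): body 13.6 mm in diameter up to 84 mm above its foot, cap 19 mm in diameter from 84 to 98 mm (grip it there, from above). This point is on its axis, half-way up, 49 mm above the foot; z runs along the tube towards the cap. It stands in the orange-banded carrier at the start.
- tube_green_mid (a point): Loose capped sample tube with a green cap, 102 mm tall, light (11 to 20 g): body 13.6 mm in diameter up to 84 mm above its foot, cap 18 mm in diameter from 84 to 102 mm (grip it there, from above). This point is on its axis, half-way up, 51 mm above the foot; z runs along the tube towards the cap. It stands in the green-banded carrier at the start.
- carrier_red: Black round one-tube carrier with a red band, 44 mm in diameter, 40 mm tall, held fast in the tray. Origin: centre of its underside, 4 mm above the bench. Its round well is 17 mm wide and open at the top; the well's floor, on which the red-capped tube stands, is 6 mm above the carrier's origin (10 mm above the bench).
- carrier_white: Black round one-tube carrier with a white band, 44 mm in diameter, 40 mm tall, held fast in the tray. Origin: centre of its underside, 4 mm above the bench. Its round well is 17 mm wide and open at the top; the well's floor, on which the white-capped tube stands, is 6 mm above the carrier's origin (10 mm above the bench).
- carrier_orange: Black round one-tube carrier with an orange band, 44 mm in diameter, 40 mm tall, held fast in the tray. Origin: centre of its underside, 4 mm above the bench. Its round well is 17 mm wide and open at the top; the well's floor, on which the orange-capped tube stands, is 6 mm above the carrier's origin (10 mm above the bench).
- carrier_green: Black round one-tube carrier with a green band, 44 mm in diameter, 40 mm tall, held fast in the tray. Origin: centre of its underside, 4 mm above the bench. Its round well is 17 mm wide and open at the top; the well's floor, on which the green-capped tube stands, is 6 mm above the carrier's origin (10 mm above the bench).
- tray: Low aluminium tray with a blue bar at one end, 56 x 222 mm, fixed, holding the four carriers in one row, in any order. Origin: centre of its underside, on the bench; y runs along the row to the blue end. Places at y = +78 (next to the blue end), +26, -26, -78 mm, x = 0.
- rack: Grey rack, 60 x 222 x 60 mm, one end blue, fixed, empty. Origin: centre of its underside, on the bench; y runs along the row to the blue end. Four white square funnel pockets centred at y = +78 (next to the blue end), +26, -26, -78 mm, x = 0: mouth 40 mm wide, 60 mm above the bench, narrowing to 17.5 mm at 34 mm, then straight down to the floor, 8 mm above the bench, where a tube stands.

How it is judged (in metres and radians):
At the end, for the whole second after the job is handed in: Each tube stands in pocket 5 - n of the rack, n being its carrier's place in the tray (both counted from the blue ends): middle within 10 mm of the pocket's centre along the rack's x and y, foot within 10 mm of its floor, leaning under 0.2 rad, released, at rest (x of tube_red_mid in the frame of rack between -0.01 and 0.01 m and z of each of tube_red_mid, tube_white_mid, tube_green_mid in the frame of rack below 0.069 m and angle between each of tube_red_mid, tube_white_mid, tube_orange_mid, tube_green_mid's own z axis and vertical below 0.2 rad and ((y of carrier_red in the frame of tray between 0.063 and 0.093 m and y of tube_red_mid in the frame of rack between -0.088 and -0.068 m) or (y of carrier_red in the frame of tray between 0.011 and 0.041 m and y of tube_red_mid in the frame of rack between -0.036 and -0.016 m) or (y of carrier_red in the frame of tray between -0.041 and -0.011 m and y of tube_red_mid in the frame of rack between 0.016 and 0.036 m) or (y of carrier_red in the frame of tray between -0.093 and -0.063 m and y of tube_red_mid in the frame of rack between 0.068 and 0.088 m)) and contact force between each of tube_red, tube_white, tube_orange, tube_green and the fingers below 0.01 N and linear speed of each of tube_red, tube_white, tube_orange, tube_green below 0.02 m/s and x of tube_white_mid in the frame of rack between -0.01 and 0.01 m and ((y of carrier_white in the frame of tray between 0.063 and 0.093 m and y of tube_white_mid in the frame of rack between -0.088 and -0.068 m) or (y of carrier_white in the frame of tray between 0.011 and 0.041 m and y of tube_white_mid in the frame of rack between -0.036 and -0.016 m) or (y of carrier_white in the frame of tray between -0.041 and -0.011 m and y of tube_white_mid in the frame of rack between 0.016 and 0.036 m) or (y of carrier_white in the frame of tray between -0.093 and -0.063 m and y of tube_white_mid in the frame of rack between 0.068 and 0.088 m)) and x of tube_orange_mid in the frame of rack between -0.01 and 0.01 m and z of tube_orange_mid in the frame of rack below 0.067 m and ((y of carrier_orange in the frame of tray between 0.063 and 0.093 m and y of tube_orange_mid in the frame of rack between -0.088 and -0.068 m) or (y of carrier_orange in the frame of tray between 0.011 and 0.041 m and y of tube_orange_mid in the frame of rack between -0.036 and -0.016 m) or (y of carrier_orange in the frame of tray between -0.041 and -0.011 m and y of tube_orange_mid in the frame of rack between 0.016 and 0.036 m) or (y of carrier_orange in the frame of tray between -0.093 and -0.063 m and y of tube_orange_mid in the frame of rack between 0.068 and 0.088 m)) and x of tube_green_mid in the frame of rack between -0.01 and 0.01 m and ((y of carrier_green in the frame of tray between 0.063 and 0.093 m and y of tube_green_mid in the frame of rack between -0.088 and -0.068 m) or (y of carrier_green in the frame of tray between 0.011 and 0.041 m and y of tube_green_mid in the frame of rack between -0.036 and -0.016 m) or (y of carrier_green in the frame of tray between -0.041 and -0.011 m and y of tube_green_mid in the frame of rack between 0.016 and 0.036 m) or (y of carrier_green in the frame of tray between -0.093 and -0.063 m and y of tube_green_mid in the frame of rack between 0.068 and 0.088 m))); the robot touches nothing.
It fails at once if the red-capped tube is let go in the air, its foot more than about 25 mm above the rack's pockets (height (world z) of tube_red_mid above 0.136 m and contact force between tube_red and anything else below 0.001 N).
It fails at once if the white-capped tube is let go in the air, its foot more than about 25 mm above the rack's pockets (height (world z) of tube_white_mid above 0.136 m and contact force between tube_white and anything else below 0.001 N).
It fails at once if the orange-capped tube is let go in the air, its foot more than about 25 mm above the rack's pockets (height (world z) of tube_orange_mid above 0.136 m and contact force between tube_orange and anything else below 0.001 N).
It fails at once if the green-capped tube is let go in the air, its foot more than about 25 mm above the rack's pockets (height (world z) of tube_green_mid above 0.136 m and contact force between tube_green and anything else below 0.001 N).
It also fails if it takes over 90 s, if anything falls off the work surface, if the arm or the gripper's body presses on something with over 40 N, if the wrist force passes 120 N, or if a joint passes its speed limit or range.

## Robot

A 6-joint arm with a two-finger parallel gripper is mounted at the origin on a cart in front of the work surface, level with it; the furniture and walls round the work are solid. World frame = base frame: x ahead of the robot, y to its left, z up, the work surface at z = 0. Lengths are in mm, angles in degrees, forces in N, time in s.
With the tool pointing down it reaches from about 325 to 925 mm from the base axis. Payload 3.1 kg.
Tool frame: the origin (TCP) lies at the very end of the fingers, on their centre line; the grasp point (between the pads) lies grasp_offset behind it (grasp_offset is the distance from the TCP to the grasp point, in mm); z points along the fingers, x is the direction in which the jaws open and shut, and the axes are right-handed (so a half turn about z gives the same grasp; the last joint's range is limited). The gripper opens to 85 mm and grips with 20 to 120 N. Pads are 22 mm wide; open, the fingers measure 114 mm over their backs; the gripper's body (76 mm by 85 mm) begins 54 mm behind the grasp point. The pads swing forward as they close: fully open they stand 13 mm farther back than shut.
Start: joints at [-72.09, 12.427, 92.441, -0, 75.132, -6.429], TCP at [257.608, -569.453, 204.5] pointing down, gripper open.
Joint ranges: [-157.48, 157.48], [-44.54, 120.13], [17.64, 146.25], [-64.5, 244.5], [7.68, 150.69], [-147.95, 147.95]. Speed limits (degrees/s): [159.86, 159.86, 180, 180, 180, 180].

## Interface

Orientations are given as [roll, pitch, yaw] about the fixed x, y, z axes, in that order (R = Rz(yaw) Ry(pitch) Rx(roll)).
In Python, from station import * gives the robot as it stands. Calls block until the motion is done:
- goto(position, orientation): joint-space move of the TCP to a pose.
- move_l(position, attitude=None, speed=150): straight line of the TCP; attitude=None keeps the orientation; speed is the mean speed in mm/s.
- move_j(angles): joint-space move.
- grip(opening, squeeze=None): finger opening in mm; squeeze is the grip in N (None keeps the last); returns when the fingers have stopped.
- wait(seconds).
- solve_ik(position, orientation): joint angles nearest the present ones, or None.
- get_obs(): the state.
- get_image(name): name is "side" or "top"; returns the picture (384x512x3 uint8, red, green, blue); there is no depth.
- get_calibration(name): a dict with "fx", "fy", "cx", "cy" (pixels), "R" (3x3) and "t" (3): a world point X has camera coordinates R X + t. Camera axes: x right, y down, z forward; pixel columns grow to the right and rows downward; lengths in mm; the calibration is good to about 2 mm. A picture is of the moment at which its call begins. get_calibration takes no time and is no camera call.
A pose or a line that the arm cannot do raises Unreachable and nothing moves.
- sign_off(): hands the job in, once; it reports no verdict.
Trained networks look in the newest picture that a camera, given by its name, has taken for a name from the list of things; names that differ only in an ending like _2 or _b are one class to them, and where a whole thing is asked for, a point or a joint stands for the part that bears it (a point fixed in the world has none). Each returns a list of dicts, best first, with "score" (0 to 1); they miss things now and then, are a little off and sometimes report something else, mostly with a low value. They report only what shows in the picture. A call takes as long as a camera call.
- spot_in(name, camera): "extent" ([centre column, centre row, width, height] in pixels, round what is visible of it).
- regions_of(name, camera): "region" (384x512 bool, what is visible of it) and "extent" ([centre column, centre row, width, height] in pixels, round what is visible of it).
The state is a dict: "t": time; "joint_pos": joint angles; "qvel": joint speeds; "effort": joint torques, N m; "tcp_pos": TCP position; "ee_rot": TCP orientation; "wrist_force": force on the tool from outside, world axes, zero at the start; "moment": the same for the moment, N m; "grip_width": finger opening in mm.
Only numpy, scipy, OpenCV 4.12 (cv2) and the standard library are available. Lean on these libraries where they do the work, as an engineer would, in place of code of your own. Each camera call takes 0.05 s, during which the arm holds its last target.

## Working session

There is one attempt and no reset: what is moved stays moved. The work goes in short steps, each a Python script; the robot and the scene stay as the last script left them, time stands still between calls to the robot, and variables do not carry over. Pictures are saved under pics/ and viewed, and the job is handed in when it is done.

```bash
mkdir -p pics; ls; python3 - <<'E'
from station import *
import cv2,numpy as np
o=get_obs(); print({k:np.round(v,2).tolist() for k,v in o.items()})
for c in("side","top"):
    cv2.imwrite(f"pics/{c}0.png",get_image(c)[:,:,::-1]); k=get_calibration(c); print(c,{a:np.round(b,3).tolist() for a,b in k.items()})
    for n in ["tray","rack","carrier_red","carrier_white","carrier_orange","carrier_green","tube_red_mid","tube_white_mid","tube_orange_mid","tube_green_mid"]:
        print(c,n,[(np.round(d["extent"],1).tolist(),round(float(d["score"]),2)) for d in spot_in(n,c)[:2]])
E
```

```text
pics
{'t': 0.0, 'joint_pos': [-72.09, 12.48, 92.53, 0.0, 75.13, -6.43], 'qvel': [0.06, 0.02, 0.06, 0.07, -0.03, -0.03], 'effort': [-0.0, -39.68, -30.39, -0.0, 0.01, -0.0], 'tcp_pos': [257.33, -568.62, 203.17], 'ee_rot': [-179.98, 0.13, -65.66], 'wrist_force': [-0.22, -0.34, -0.09], 'moment': [0.01, 0.02, -0.01], 'grip_width': 85.5}
side {'fx': 406.866, 'fy': 406.866, 'cx': 252.84, 'cy': 191.204, 'R': [[-0.759, -0.65, 0.025], [-0.277, 0.288, -0.917], [0.589, -0.703, -0.399]], 't': [389.381, 184.039, 624.24]}
side tray [([216.8, 236.5, 56.2, 57.4], 0.68)]
side rack [([295.4, 182.7, 60.4, 54.4], 0.72)]
side carrier_red [([197.2, 243.9, 14.6, 23.2], 0.56), ([296.7, 182.5, 65.2, 54.0], 0.24)]
side carrier_white [([218.3, 219.8, 15.7, 28.7], 0.61)]
side carrier_orange [([229.4, 209.1, 18.1, 24.0], 0.69)]
side carrier_green [([208.2, 232.9, 19.7, 28.9], 0.85)]
side tube_red_mid [([191.2, 218.2, 8.5, 40.7], 0.72)]
side tube_white_mid [([215.6, 196.2, 10.9, 31.2], 0.8)]
side tube_orange_mid [([207.1, 229.8, 21.9, 26.5], 0.62), ([226.0, 187.3, 9.2, 33.7], 0.58)]
side tube_green_mid [([206.9, 205.6, 12.9, 41.6], 0.69)]
top {'fx': 469.091, 'fy': 469.091, 'cx': 253.061, 'cy': 195.4, 'R': [[0.027, -1.0, -0.009], [-0.996, -0.026, -0.088], [0.088, 0.011, -0.996]], 't': [-0.059, 511.498, 1207.883]}
top tray [([206.0, 200.5, 86.4, 43.2], 0.56), ([324.1, 198.9, 93.1, 36.5], 0.54)]
top rack [([322.4, 200.1, 97.1, 35.7], 0.9)]
top carrier_red [([176.2, 210.1, 19.7, 21.4], 0.74)]
top carrier_white [([216.1, 197.0, 17.2, 18.8], 0.67)]
top carrier_orange [([232.9, 188.1, 18.4, 14.7], 0.64)]
top carrier_green [([197.1, 203.6, 17.6, 16.9], 0.61)]
top tube_red_mid [([171.8, 210.6, 8.3, 10.4], 0.65)]
top tube_white_mid []
top tube_orange_mid [([213.5, 193.8, 8.6, 7.6], 0.66), ([172.2, 209.4, 12.6, 12.6], 0.57)]
top tube_green_mid [([232.2, 189.8, 20.5, 15.7], 0.68), ([191.6, 203.1, 12.5, 8.7], 0.64)]
```

```bash
python3 - <<'E'
import cv2
a=cv2.imread("pics/top0.png")[150:250,140:400]; cv2.imwrite("pics/topz.png",cv2.resize(a,None,fx=3,fy=3,interpolation=cv2.INTER_CUBIC))
a=cv2.imread("pics/side0.png")[130:280,160:360]; cv2.imwrite("pics/sidez.png",cv2.resize(a,None,fx=4,fy=4,interpolation=cv2.INTER_CUBIC))
E
```

```text
(no output)
```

View pics/top0.png

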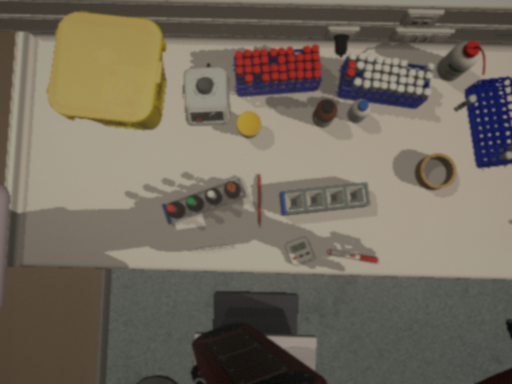

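View pics/side0.png

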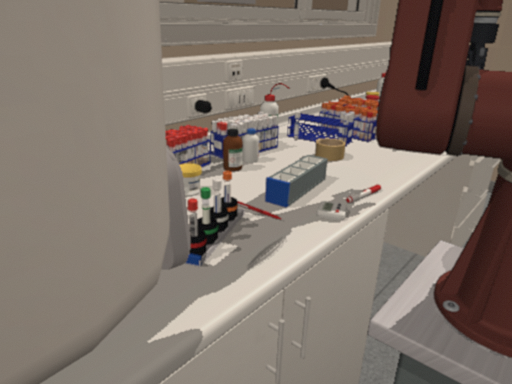

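```bash
sleep 1
```

```text
(no output)
```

View pics/topz.png

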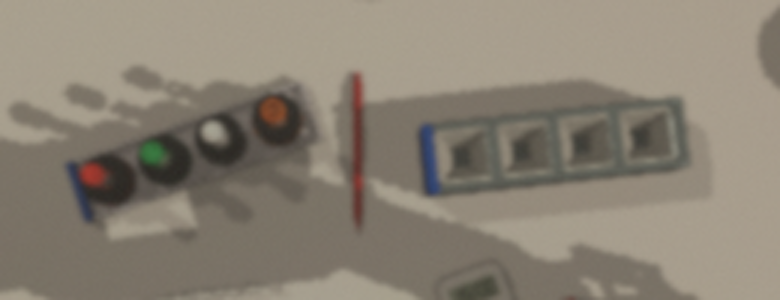

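View pics/sidez.png

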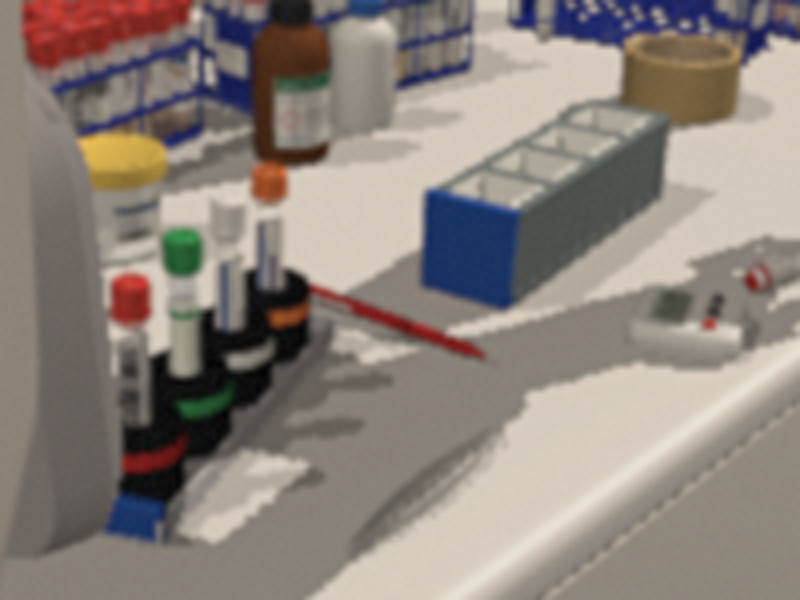

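The top view shows the tray with its blue bar at the left (about column 165, row 213) and the caps from the blue end in the order red, green, white, orange. The rack's blue end is also at the left (column 283, row 203). So red goes to pocket 4, green to 3, white to 2 and orange to 1. Next I measure poses.

```bash
cat > h.py <<'E'
from station import *
import cv2,numpy as np
from scipy.optimize import least_squares
K={c:{a:np.array(b,float) for a,b in get_calibration(c).items()} for c in("side","top")}
def proj(c,X):
    k=K[c]; p=np.atleast_2d(X)@k["R"].T+k["t"]; return np.c_[k["fx"]*p[:,0]/p[:,2]+k["cx"],k["fy"]*p[:,1]/p[:,2]+k["cy"]]
def onplane(c,uv,z):
    k=K[c]; o=-k["R"].T@k["t"]; d=k["R"].T@np.array([(uv[0]-k["cx"])/k["fx"],(uv[1]-k["cy"])/k["fy"],1]); return o+d*(z-o[2])/d[2]
def tri(pts): # [(cam,uv)]
    f=lambda X: np.concatenate([proj(c,X)[0]-uv for c,uv in pts]); s=least_squares(f,[500,0,100]); return s.x,np.abs(s.fun).max()
def capmask(img,col):
    h=cv2.cvtColor(img,cv2.COLOR_RGB2HSV).astype(int); H,S,V=h[...,0],h[...,1],h[...,2]
    return {"red":((H<4)|(H>172))&(S>130)&(V>70),"orange":(H>=4)&(H<15)&(S>120)&(V>70),"green":(H>45)&(H<90)&(S>100)&(V>40),"white":(S<50)&(V>150)}[col]
E
python3 - <<'E'
from h import *
print([n for n in dir() if n[0]!='_'])
import station; print([n for n in dir(station) if 'offset' in n.lower()], getattr(station,'grasp_offset',None))
I={c:get_image(c) for c in K}
np.save("pics/I.npy",I,allow_pickle=True)
for col,h in(("red",102),("green",102),("white",102),("orange",98)):
    for c in K:
        win={"top":(160,250,175,220),"side":(180,245,165,260)}[c]
        m=capmask(I[c],col); w=np.zeros_like(m); w[win[2]:win[3],win[0]:win[1]]=1
        n,l,s,ce=cv2.connectedComponentsWithStats((m&w).astype(np.uint8))
        print(col,c,[(s[i].tolist(),np.round(ce[i],1).tolist()) for i in range(1,n) if s[i][4]>8])
    for c in K:
        for nm in("tube_%s_mid"%col,"carrier_"+col):
            print("  ",nm,c,[(np.round(d["extent"],1).tolist(),round(float(d["score"]),2),int(d["region"].sum())) for d in regions_of(nm,c)[:2]])
print([(np.round(d["extent"],1).tolist(),round(float(d["score"]),2),int(d["region"].sum())) for d in regions_of("rack","top")[:2]])
E
```

```text
['K', 'Unreachable', 'capmask', 'cv2', 'get_calibration', 'get_image', 'get_obs', 'goto', 'grasp_offset', 'grip', 'least_squares', 'move_j', 'move_l', 'np', 'onplane', 'proj', 'regions_of', 'sign_off', 'solve_ik', 'spot_in', 'tri', 'wait']
['grasp_offset'] 18.700000000000003
red side [([188, 199, 9, 12, 96], [192.1, 204.3]), ([237, 202, 8, 3, 9], [240.4, 202.8]), ([191, 241, 15, 7, 60], [197.3, 244.4])]
red top [([167, 204, 8, 7, 38], [170.0, 207.4])]
   tube_red_mid side [([192.6, 218.2, 9.5, 39.4], 0.88, 313), ([205.6, 206.7, 10.9, 37.3], 0.4, 252)]
   carrier_red side [([194.4, 244.9, 18.2, 26.7], 0.82, 342)]
   tube_red_mid top [([173.2, 207.9, 11.5, 13.9], 0.62, 70)]
   carrier_red top [([176.5, 211.9, 17.8, 20.0], 0.55, 163)]
green side [([201, 188, 9, 10, 80], [205.3, 192.4]), ([204, 226, 14, 9, 63], [210.7, 230.8])]
green top [([187, 198, 7, 7, 37], [190.3, 200.7])]
   tube_green_mid side [([206.2, 204.9, 11.0, 37.9], 0.6, 322)]
   carrier_green side [([208.1, 232.6, 20.8, 23.9], 0.78, 353)]
   tube_green_mid top []
   carrier_green top [([196.9, 203.9, 20.2, 12.8], 0.54, 159
[... 561 characters left out ...]
1, 9.0, 40.4], 0.3, 276)]
   carrier_white side [([220.6, 220.0, 16.4, 29.6], 0.65, 257)]
   tube_white_mid top [([212.6, 195.6, 3.0, 6.9], 0.48, 32)]
   carrier_white top [([216.2, 197.4, 18.5, 16.5], 0.63, 206)]
orange side [([223, 169, 9, 11, 81], [226.9, 174.1]), ([227, 206, 10, 6, 42], [231.5, 208.6])]
orange top [([226, 183, 10, 9, 67], [230.6, 186.7]), ([169, 204, 7, 8, 15], [172.5, 208.7])]
   tube_orange_mid side [([228.2, 187.9, 11.7, 31.6], 0.6, 241)]
   carrier_orange side [([227.4, 210.1, 20.3, 26.1], 0.75, 277)]
   tube_orange_mid top [([230.9, 187.8, 8.1, 8.3], 0.58, 58)]
   carrier_orange top [([232.3, 189.4, 19.8, 12.2], 0.64, 164)]
[([325.4, 199.1, 88.8, 31.3], 0.85, 2050)]
```

```bash
python3 - <<'E'
from h import *
top={"red":(170.,207.4),"green":(190.3,200.7),"white":(210.7,193.9),"orange":(230.6,186.7)}
side={"red":(192.1,204.3),"green":(205.3,192.4),"white":(217,183.5),"orange":(226.9,174.1)}
# tray fit from caps (mean offset) : unknown x,y,yaw
ys=dict(red=78,green=26,white=-26,orange=-78); H=dict(red=93,green=93,white=93,orange=91)
for c in top:
    print(c,"top@z",np.round(onplane("top",top[c],10+H[c]+5),1),"side@z",np.round(onplane("side",side[c],10+H[c]+1),1),"tri",np.round(tri([("top",top[c]),("side",side[c])])[0],1))
def T(p,P): 
    a=p[2]; R=np.array([[np.cos(a),-np.sin(a),0],[np.sin(a),np.cos(a),0],[0,0,1]]); return np.atleast_2d(P)@R.T+[p[0],p[1],0]
def f(p):
    r=[]
    for c in ys:
        r+=list(proj("top",T(p,[0,ys[c],10+H[c]+5]))[0]-top[c])+list(proj("side",T(p,[0,ys[c],10+H[c]+1]))[0]-side[c])
    return np.array(r)
s=least_squares(f,[480,110,0.2]);print("caps tray",s.x[:2],np.degrees(s.x[2]),np.round(s.fun.reshape(-1,4),1).tolist())
ptray=s.x
get_image("top");get_image("side")
def sil(c,p,boxes):
    m=np.zeros((384*4,512*4),np.uint8)
    for b in boxes:
        P=T(p,b); q=(proj(c,P)+.5)*4-.5; cv2.fillConvexPoly(m,cv2.convexHull(np.round(q).astype(np.int32)),255)
    return cv2.resize(m,(512,384),interpolation=cv2.INTER_AREA)/255.
box=lambda x,y,z0,z1:np.array([[i*x,j*y,k] for i in(-.5,.5) for j in(-.5,.5) for k in(z0,z1)])
from scipy.optimize import minimize
reg={c:regions_of("rack",c)[0]["region"].astype(float) for c in K}
import pickle; pickle.dump(reg,open("reg.pkl","wb"))
for cams in(["top"],["side"],["top","side"]):
    def g(p,cams=cams):
        p=[p[0],p[1],p[2]/300]; e=0
        for c in cams:
            S=sil(c,p,[box(60,222,0,60)]); e+=np.abs(S-reg[c]).sum()/reg[c].sum()
        return e
    best=min((minimize(g,[500+dx,-165+dy,0.1*300],method="Nelder-Mead",options=dict(initial_simplex=np.array([[500+dx,-165+dy,30],[480+dx,-165+dy,30],[500+dx,-180+dy,30],[500+dx,-165+dy,0]]))) for dx in(-15,0) for dy in(-8,8)),key=lambda r:r.fun)
    print("rack",cams,np.round(best.x[:2],1),np.degrees(best.x[2]/300).round(1),best.fun)
prack=[best.x[0],best.x[1],best.x[2]/300]
def sq(w,y,z):return [[-w/2,y-w/2,z],[w/2,y-w/2,z],[w/2,y+w/2,z],[-w/2,y+w/2,z]]
for c,(x0,x1,y0,y1) in(("top",(150,400,150,240)),("side",(170,360,140,270))):
    im=cv2.resize(get_image(c)[y0:y1,x0:x1,::-1],None,fx=3.2 if c=="top" else 4,fy=3.2 if c=="top" else 4,interpolation=cv2.INTER_CUBIC);f_=3.2 if c=="top" else 4
    d=lambda P,p,col,cl=True: cv2.polylines(im,[np.round((proj(c,T(p,P))-[x0,y0]+.5)*f_).astype(np.int32)],cl,col,1)
    for y in(78,26,-26,-78): d(sq(40,y,60),prack,(0,255,0)); d(sq(17.5,y,34),prack,(0,255,255))
    d([[-30,-111,60],[30,-111,60],[30,111,60],[-30,111,60]],prack,(255,0,255))
    t=np.linspace(0,6.28,30)
    for k,y in ys.items(): 
        d(np.c_[22*np.cos(t),y+22*np.sin(t),44+0*t],ptray,(0,255,0)); d(np.c_[9*np.cos(t),y+9*np.sin(t),10+H[k]+9+0*t],ptray,(0,255,255))
    d([[-28,-111,0],[28,-111,0],[28,111,0],[-28,111,0]],ptray,(255,0,255))
    cv2.imwrite(f"pics/fit_{c}.png",im)
np.save("poses.npy",np.array([ptray,prack]))
E
```

```text
red top@z [469.1 214.3 108. ] side@z [467.  219.1 104. ] tri [470.  216.  101.9]
green top@z [486.8 165.4 108. ] side@z [487.9 168.2 104. ] tri [488.1 167.  103.5]
white top@z [504.7 116.2 108. ] side@z [503.  122.8 104. ] tri [506.5 117.9 101.4]
orange top@z [523.9  68.2 106. ] side@z [528.   69.1 102. ] tri [525.7  69.7 102.6]
caps tray [497.01740838 142.79832957] 20.843692572022942 [[-0.6, -0.1, 0.6, -1.0], [-0.7, -0.4, 0.5, -0.1], [-0.9, -0.7, 0.4, -1.1], [-0.7, -0.4, 0.9, 0.5]]
rack ['top'] [ 505.9 -169.8] 7.5 0.03526418200868133
rack ['side'] [  96223.8 -113686.4] 1298.7 1.000350531273962
rack ['top', 'side'] [ 540.3 -250.6] 32.3 5.247723959376266
```

```bash
python3 - <<'E'
from h import *
get_image("side")
for d in regions_of("rack","side"): print(np.round(d["extent"],1),d["score"],d["region"].sum())
def T(p,P): 
    a=p[2]; R=np.array([[np.cos(a),-np.sin(a),0],[np.sin(a),np.cos(a),0],[0,0,1]]); return np.atleast_2d(P)@R.T+[p[0],p[1],0]
ptray=np.load("poses.npy")[0]; prack=np.array([505.9,-169.8,np.radians(7.5)]); np.save("poses.npy",np.array([ptray,prack]))
ys=dict(red=78,green=26,white=-26,orange=-78); H=dict(red=93,green=93,white=93,orange=91)
def sq(w,y,z):return [[-w/2,y-w/2,z],[w/2,y-w/2,z],[w/2,y+w/2,z],[-w/2,y+w/2,z]]
for c,(x0,x1,y0,y1) in(("top",(155,380,165,230)),("side",(170,360,140,270))):
    f_=3.5 if c=="top" else 4
    im=cv2.resize(get_image(c)[y0:y1,x0:x1,::-1],None,fx=f_,fy=f_,interpolation=cv2.INTER_CUBIC)
    d=lambda P,p,col,cl=True: cv2.polylines(im,[np.round((proj(c,T(p,P))-[x0,y0]+.5)*f_).astype(np.int32)],cl,col,1)
    for y in(78,26,-26,-78): d(sq(40,y,60),prack,(0,255,0)); d(sq(17.5,y,34),prack,(0,255,255))
    d([[-30,-111,60],[30,-111,60],[30,111,60],[-30,111,60]],prack,(255,0,255))
    t=np.linspace(0,6.28,30)
    for k,y in ys.items(): 
        d(np.c_[22*np.cos(t),y+22*np.sin(t),44+0*t],ptray,(0,255,0)); d(np.c_[9*np.cos(t),y+9*np.sin(t),10+H[k]+9+0*t],ptray,(0,255,255))
    d([[-28,-111,0],[28,-111,0],[28,111,0],[-28,111,0]],ptray,(255,0,255))
    cv2.imwrite(f"pics/fit_{c}.png",im)
E
```

```text
[297.  182.2  63.6  53.5] 0.63 2046
```

```bash
sleep 2
```

```text
(no output)
```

View pics/fit_top.png

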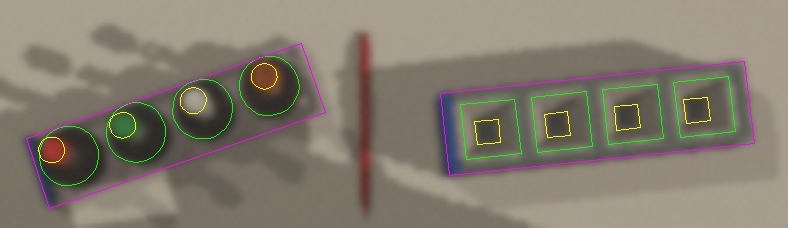

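View pics/fit_side.png

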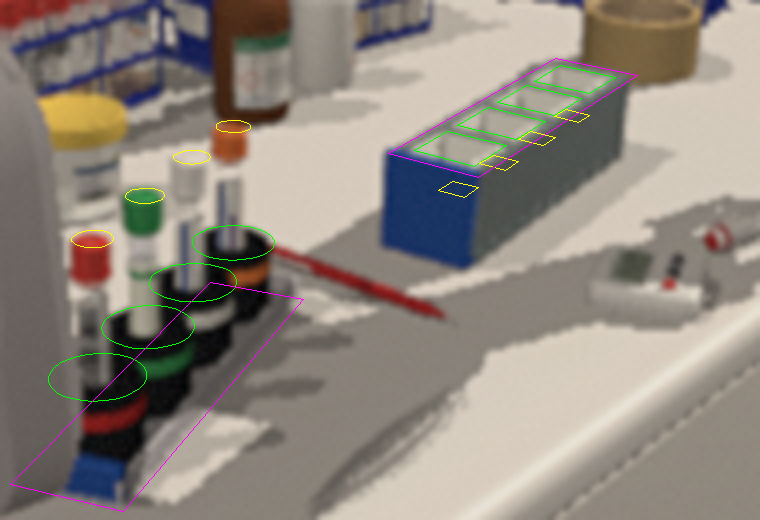

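```bash
cat >> h.py <<'E'
def T(p,P): 
    a=p[2]; R=np.array([[np.cos(a),-np.sin(a),0],[np.sin(a),np.cos(a),0],[0,0,1]]); return np.atleast_2d(P)@R.T+[p[0],p[1],0]
def sil(c,p,boxes):
    m=np.zeros((384*4,512*4),np.uint8)
    for b in boxes:
        q=(proj(c,T(p,b))+.5)*4-.5; cv2.fillConvexPoly(m,cv2.convexHull(np.round(q).astype(np.int32)),255)
    return cv2.resize(m,(512,384),interpolation=cv2.INTER_AREA)/255.
box=lambda x,y,z0,z1:np.array([[i*x,j*y,k] for i in(-.5,.5) for j in(-.5,.5) for k in(z0,z1)])
E
python3 - <<'E'
from h import *
from scipy.optimize import minimize
for c in K:get_image(c)
reg={c:regions_of("rack",c)[0]["region"].astype(float) for c in K}
t=regions_of("tray","top"); print([(d["score"],d["extent"]) for d in t])
for cams in(["top"],["side"],["top","side"]):
    g=lambda p:sum(np.abs(sil(c,[p[0],p[1],p[2]/300],[box(60,222,0,60)])-reg[c]).sum()/reg[c].sum() for c in cams)
    s=np.array([506,-170,39.]); b=minimize(g,s,method="Nelder-Mead",options=dict(initial_simplex=np.array([s+[5,5,3],s+[-8,0,0],s+[0,-8,0],s+[0,0,-9]])))
    print("rack",cams,np.round(b.x[:2],1),np.degrees(b.x[2]/300).round(1),b.fun)
print(get_obs()["t"])
P=np.load("poses.npy")
for n,p in zip(("tray","rack"),P): print(n,p, np.round(T(p,[[0,y,0] for y in(78,26,-26,-78)])[:,:2],1).tolist())
E
```

```text
[(0.65, [206.5, 201.8, 86.8, 45.0])]
rack ['top'] [ 505.6 -169.9] 7.8 0.0359465109573241
rack ['side'] [ 508.  -167.9] 8.2 0.04949276822819191
rack ['top', 'side'] [ 506. -170.] 7.6 0.10398507933664958
2.8
tray [4.97017408e+02 1.42798330e+02 3.63791064e-01] [[469.3, 215.7], [487.8, 167.1], [506.3, 118.5], [524.8, 69.9]]
rack [ 5.05900000e+02 -1.69800000e+02  1.30899694e-01] [[495.7, -92.5], [502.5, -144.0], [509.3, -195.6], [516.1, -247.1]]
```

```bash
cat >> h.py <<'E'
PT=np.array([497.0,142.8,np.radians(20.84)]); PR=np.array([506.5,-169.4,np.radians(7.7)])
YS=dict(red=78,green=26,white=-26,orange=-78); HC=dict(red=93,green=93,white=93,orange=91)
OT=[180,0,20.84]; OR=[180,0,7.7]
tz=lambda c: 10+HC[c]-grasp_offset-1
def P3(p,y,z): return [*map(float,T(p,[0,y,0])[0][:2]),float(z)]
def st(s):
    o=get_obs(); print(s,"t%.1f"%o["t"],"tcp",np.round(o["tcp_pos"],1),"F",np.round(o["wrist_force"],1),"w%.1f"%o["grip_width"]); return o
def snap(n,c,x0=0,x1=512,y0=0,y1=384,f=1.5):
    cv2.imwrite(f"pics/{n}.png",cv2.resize(get_image(c)[y0:y1,x0:x1,::-1],None,fx=f,fy=f,interpolation=cv2.INTER_CUBIC))
E
python3 - <<'E'
from h import *
for c,y in YS.items():
    print(c,np.round(solve_ik(P3(PT,y,tz(c)),OT),0),np.round(solve_ik(P3(PR,-y,tz(c)),OR),0),np.round(solve_ik(P3(PR,-y,205),OR),0))
c="red"
goto(P3(PT,YS[c],215),OT); grip(50,30); st("above")
move_l(P3(PT,YS[c],tz(c)),speed=120); st("down")
snap("r_top","top",150,260,150,240,5); snap("r_side","side",150,350,120,270,4)
E
```

```text
red [ 17.   7. 112.  -0.  60.  -4.] [-33.  14. 105.  -0.  61. -40.] [-33.   6. 100.  -0.  74. -40.]
green [ 11.   7. 113.  -0.  60. -10.] [-28.  11. 108.  -0.  61. -36.] [-28.   3. 103.  -0.  74. -36.]
white [  5.   8. 112.  -0.  60. -15.] [-24.   8. 112.  -0.  60. -31.] [-24.  -0. 106.  -0.  74. -31.]
orange [ -0.   9. 111.  -0.  60. -21.] [-18.   6. 114.  -0.  60. -26.] [-18.  -2. 108.  -0.  74. -26.]
above t6.1 tcp [469.3 215.6 215. ] F [-0.4 -0.5  0.4] w49.9
down t7.3 tcp [470.1 216.   84.3] F [0.  0.1 0.3] w49.9
```

```bash
sleep 15
```

```text
(no output)
```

View pics/r_top.png

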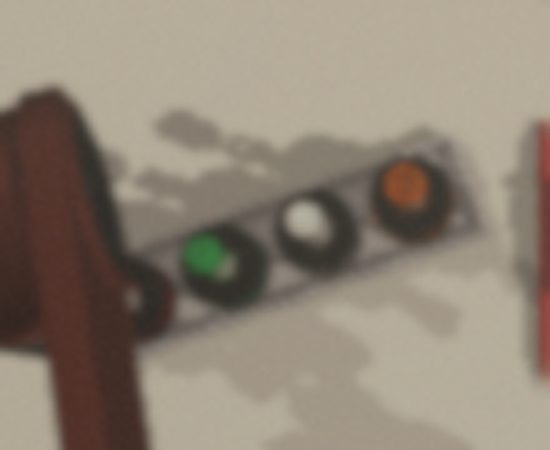

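View pics/r_side.png

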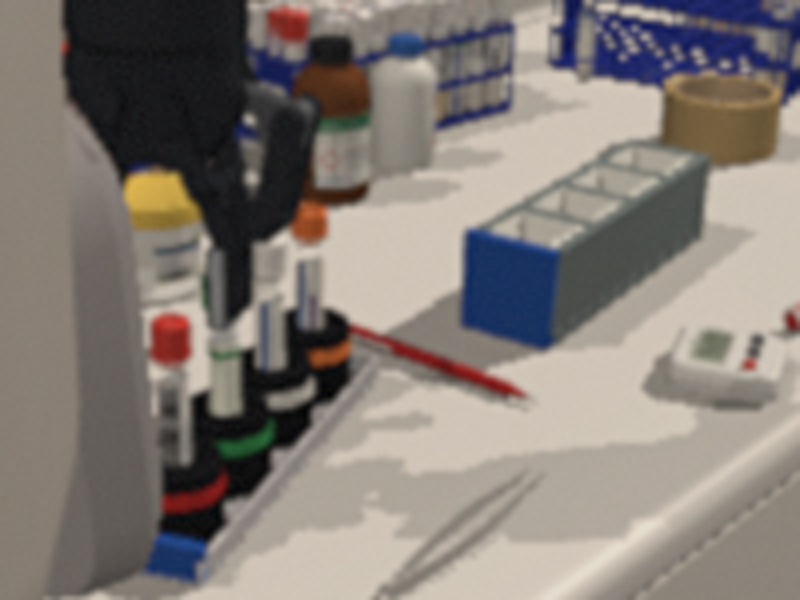

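```bash
python3 - <<'E'
from h import *
o=get_obs(); print(o["tcp_pos"],o["ee_rot"])
for s in(-25,0,25):
  X=T([*o["tcp_pos"][:2],PT[2]],[s,0,0])[0]
  for z in (84,103): X[2]=z; print(s,z,(proj("side",X)-[150,120])*4,(proj("top",X)-[150,150])*5)
print((proj("side",[469.3,215.7,103])-[150,120])*4)
print("red cap px")
snap("full_side","side",0,512,0,384,1.5);snap("full_top","top",0,512,0,384,1.5)
E
```

```text
[470.18640793 215.99888008  84.38374477] [ 1.79991056e+02 -1.24342770e-01  2.08412708e+01]
-25 84 [[221.88462257 383.89977531]] [[121.53068181 335.11117438]]
-25 103 [[220.9248913  344.52082222]] [[114.7007997  333.45920044]]
0 84 [[170.40210541 373.99802745]] [[105.67218555 287.72765908]]
0 103 [[168.90225504 334.9309385 ]] [[ 98.59394647 285.29841468]]
25 84 [[119.98899494 364.30196098]] [[ 89.87215436 240.51883127]]
25 103 [[117.97167458 325.542365  ]] [[ 82.54745006 237.31810065]]
[[170.78894185 335.31849774]]
red cap px
```

```bash
sleep 6
```

```text
(no output)
```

View pics/full_side.png

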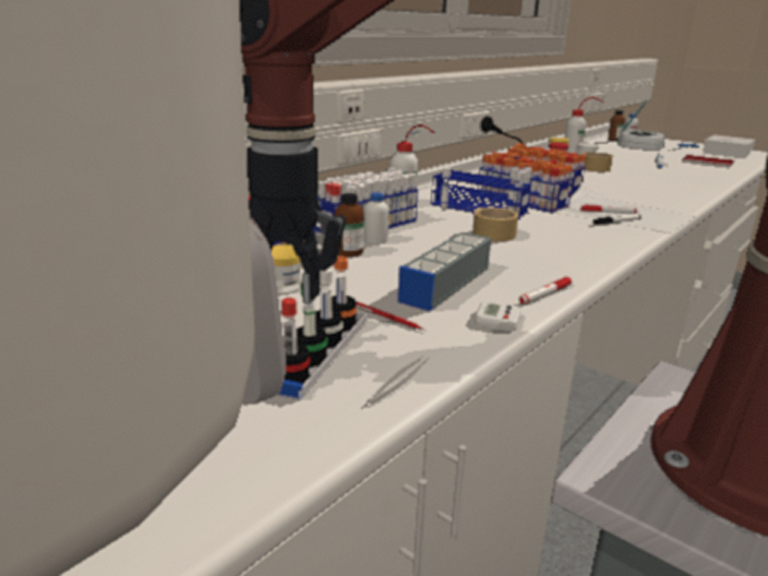

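View pics/full_top.png

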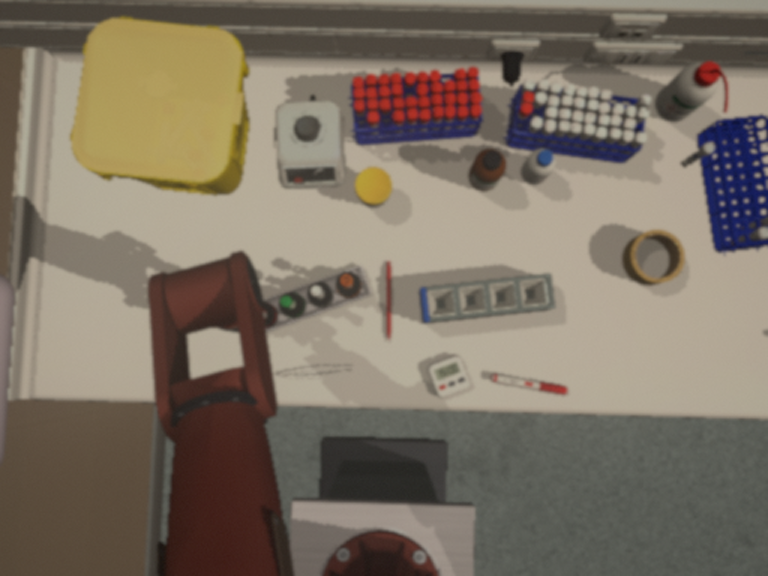

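```bash
python3 - <<'E'
from h import *
im=get_image("side")
x0,x1,y0,y1=160,240,110,260;f=5
a=cv2.resize(im[y0:y1,x0:x1,::-1],None,fx=f,fy=4,interpolation=cv2.INTER_CUBIC)
o=get_obs()
for s in(-25,0,25):
  for z in(84,103,157):
    X=T([*o["tcp_pos"][:2],PT[2]],[s,0,0])[0];X[2]=z; u,v=proj("side",X)[0]; cv2.circle(a,(int((u-x0)*f),int((v-y0)*4)),4,(255,0,255),-1)
cv2.imwrite("pics/z1.png",a)
E
sleep 4
```

```text
(no output)
```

View pics/z1.png

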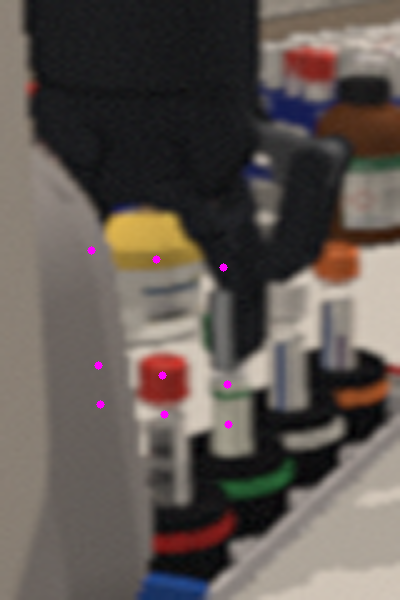

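The side view shows the right fingertip at (204, 202) native. That is about 15 mm higher than the TCP would suggest, so I close partway to see whether the pads swing down.

```bash
python3 - <<'E'
from h import *
grip(27,30); o=st("27")
im=get_image("side")
x0,x1,y0,y1=160,240,110,260;f=5
a=cv2.resize(im[y0:y1,x0:x1,::-1],None,fx=f,fy=4,interpolation=cv2.INTER_CUBIC)
for s in(-13.5,0):
  for z in(84,103,157):
    X=T([*o["tcp_pos"][:2],PT[2]],[s,0,0])[0];X[2]=z; u,v=proj("side",X)[0]; cv2.circle(a,(int((u-x0)*f),int((v-y0)*4)),3,(255,0,255),-1)
cv2.imwrite("pics/z2.png",a)
E
```

```text
27 t8.0 tcp [469.2 215.7  83.3] F [-0.3  0.2  0.6] w26.9
```

```bash
sleep 4
```

```text
(no output)
```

View pics/z2.png

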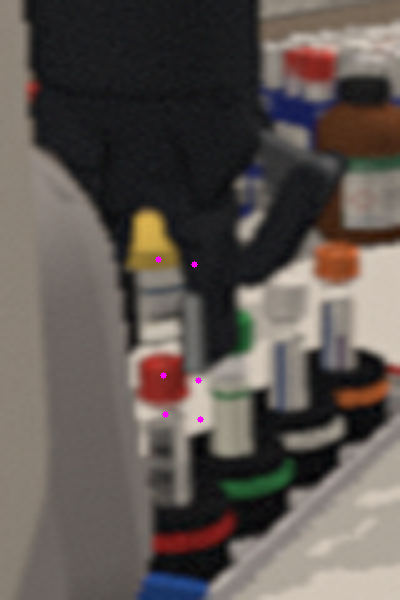

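```bash
python3 - <<'E'
from h import *
grip(12,20); o=st("grip")
im=get_image("side")
x0,x1,y0,y1=160,240,110,260;f=5
a=cv2.resize(im[y0:y1,x0:x1,::-1],None,fx=f,fy=4,interpolation=cv2.INTER_CUBIC)
cv2.imwrite("pics/z3.png",a)
E
```

```text
grip t8.3 tcp [469.3 215.7  83.4] F [ 0.9 -0.4  0.5] w15.0
```

```bash
sleep 4
```

```text
(no output)
```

View pics/z3.png

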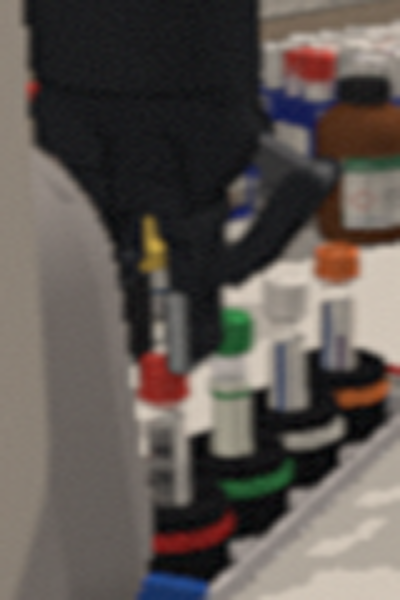

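```bash
python3 - <<'E'
from h import *
wait(0.2); o=st("grip"); print(o["moment"])
im=get_image("side")
x0,x1,y0,y1=175,225,165,225;f=12
a=cv2.resize(im[y0:y1,x0:x1,::-1],None,fx=f,fy=10,interpolation=cv2.INTER_CUBIC)
cv2.imwrite("pics/z4.png",a)
E
```

```text
grip t8.5 tcp [469.3 215.7  83.4] F [-0.7 -1.2  1.6] w15.6
[-0.01588279  0.01656766 -0.01352323]
```

```bash
sleep 4
```

```text
(no output)
```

View pics/z4.png

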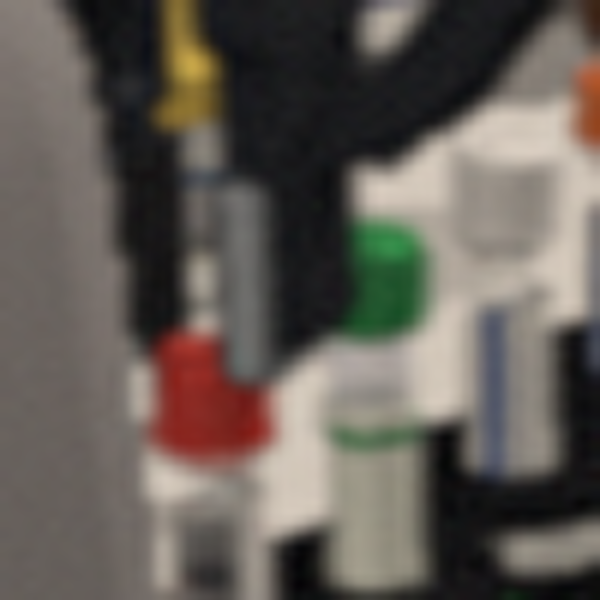

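The pads clasp only the top third of the red cap (cap rows 335–460 in the zoom, pad tip at row 380, width 15.6). The fingers are about 18 mm higher than the reported TCP implies. I'll reopen, go 17 mm lower and check again.

```bash
python3 - <<'E'
from h import *
grip(40,20); move_l(P3(PT,78,67),speed=60); st("low"); grip(12,25); wait(.2); st("gripped")
snap("z5","side",165,235,140,240,7 if 0 else 6)
E
```

```text
low t9.3 tcp [468.5 215.5  66.1] F [-1.2 -0.3  1.4] w40.2
gripped t9.9 tcp [469.4 215.7  67.2] F [0.9 0.7 0.8] w16.8
```

```bash
sleep 4
```

```text
(no output)
```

View pics/z5.png

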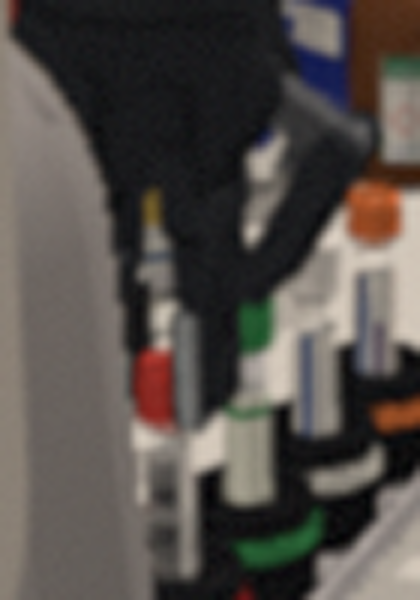

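```bash
python3 - <<'E'
from h import *
grip(10,40); st("g"); move_l(P3(PT,78,97),speed=80); st("up30"); snap("z6","side",165,235,110,240,4.6)
move_l(P3(PT,78,192),speed=150); st("up"); snap("z7","side",130,260,60,260,3)
E
```

```text
g t10.1 tcp [469.5 215.8  67.3] F [ 0.9 -0.5  2.2] w16.7
up30 t10.7 tcp [469.5 215.8  97.5] F [-1.6  0.5  0.1] w16.4
up t11.5 tcp [468.4 215.4 190.8] F [-0.  -0.  -0.3] w16.8
```

```bash
sleep 6
```

```text
(no output)
```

View pics/z6.png

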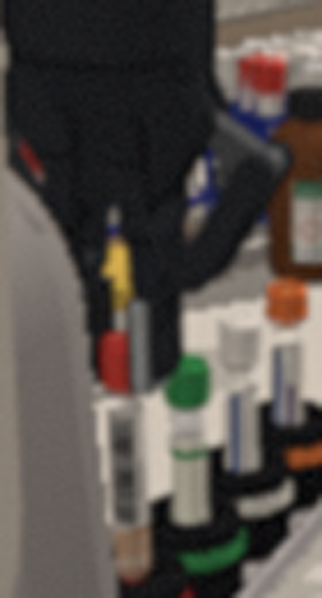

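View pics/z7.png

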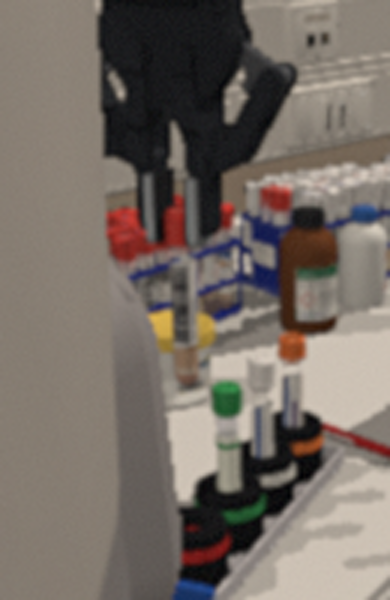

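```bash
python3 - <<'E'
from h import *
print(proj("side",[469,216,134]), "obs 193.3,188.3")
move_l(P3(PR,-78,195),OR,speed=230); st("over")
move_l(P3(PR,-78,127),speed=130); st("foot~69")
tgt=P3(PR,-78,0)
for c in K:
    q=proj(c,[[*tgt[:2],70],[*tgt[:2],60],[*tgt[:2],8]]); print(c,np.round(q,1).tolist())
snap("p_side","side",230,370,80,230,4); snap("p_top","top",270,390,160,240,6)
E
```

```text
[[192.06127038 187.52953106]] obs 193.3,188.3
over t13.7 tcp [ 517.  -245.8  195. ] F [-0.5 -0.4  0.4] w16.6
foot~69 t14.4 tcp [ 517.4 -246.8  127.5] F [ 0.1 -1.   0.2] w16.9
side [[313.1, 155.6], [312.8, 159.1], [311.2, 177.4]]
top [[356.3, 194.2], [355.5, 194.6], [351.4, 196.3]]
```

```bash
sleep 7
```

```text
(no output)
```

View pics/p_side.png

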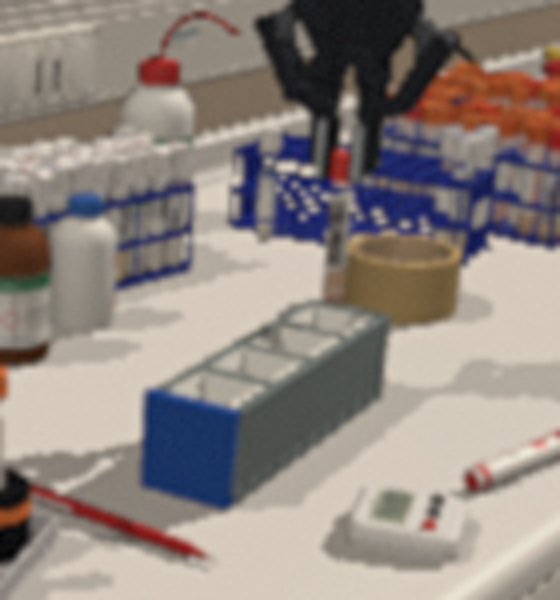

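View pics/p_top.png

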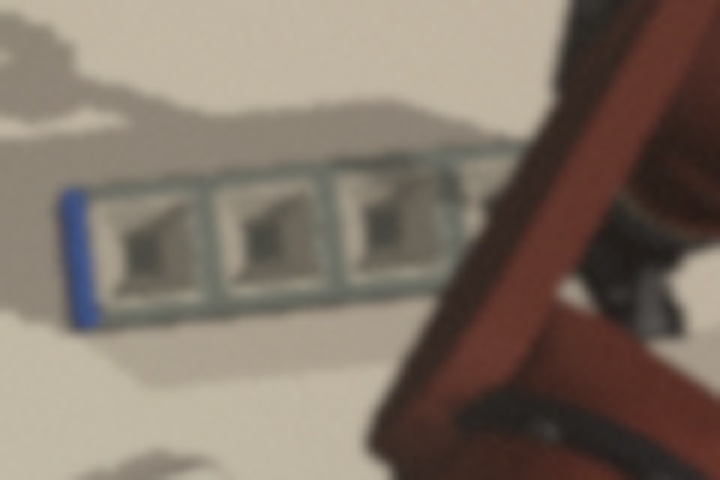

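```bash
python3 - <<'E'
from h import *
for z in(100,85,75,70,67):
    move_l(P3(PR,-78,z),speed=80); o=st(z)
    if o["wrist_force"][2]>6: print("contact");break
snap("l_side","side",230,370,80,230,4)
E
```

```text
100 t15.0 tcp [ 516.2 -246.3   98.9] F [-1.2 -0.  -0.2] w16.8
85 t15.3 tcp [ 517.1 -247.6   84.6] F [ 1.3 -3.4 -1.8] w16.7
75 t15.6 tcp [ 516.6 -246.7   74.2] F [ 0.8 -2.  -2.4] w16.6
70 t15.8 tcp [ 516.8 -246.5   69.5] F [ 0.8 -2.4 -2.4] w16.9
67 t16.1 tcp [ 517.  -246.7   66.9] F [ 1.1 -2.7 -1. ] w16.7
```

```bash
sleep 5
```

```text
(no output)
```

View pics/l_side.png

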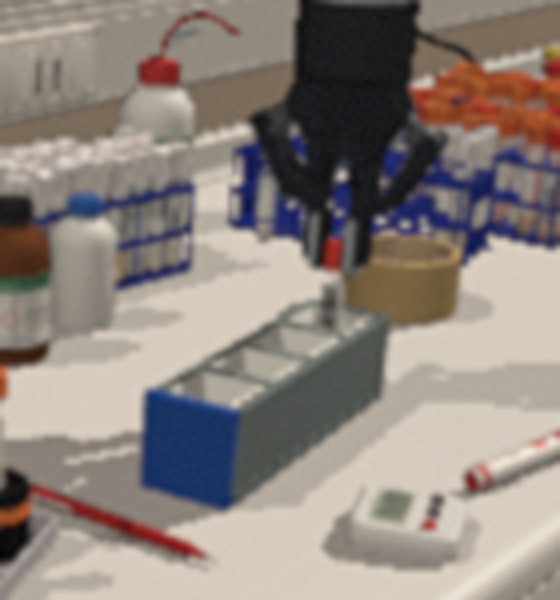

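```bash
python3 - <<'E'
from h import *
move_l(np.add(P3(PR,-78,65.8),[0.5,-1.2,0]).tolist(),speed=40); st("shift")
grip(40,25); st("open"); move_l(np.add(P3(PR,-78,190),[0.5,-1.2,0]).tolist(),speed=150); st("up")
goto(P3(PT,26,180),OT); st("over green")
snap("m_side","side",160,360,110,260,4); snap("m_top","top",270,390,160,240,6)
E
```

```text
shift t16.4 tcp [ 517.5 -247.8   65.9] F [ 0.3 -1.9  1.9] w16.4
open t16.7 tcp [ 516.9 -247.1   65.3] F [ 0.1  0.6 -0.2] w40.0
up t17.7 tcp [ 516.6 -247.4  188.7] F [ 0.5 -0.7 -0.3] w39.8
over green t19.2 tcp [488.2 166.3 180. ] F [-1.   0.5 -0.2] w39.7
```

```bash
sleep 8
```

```text
(no output)
```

View pics/m_side.png

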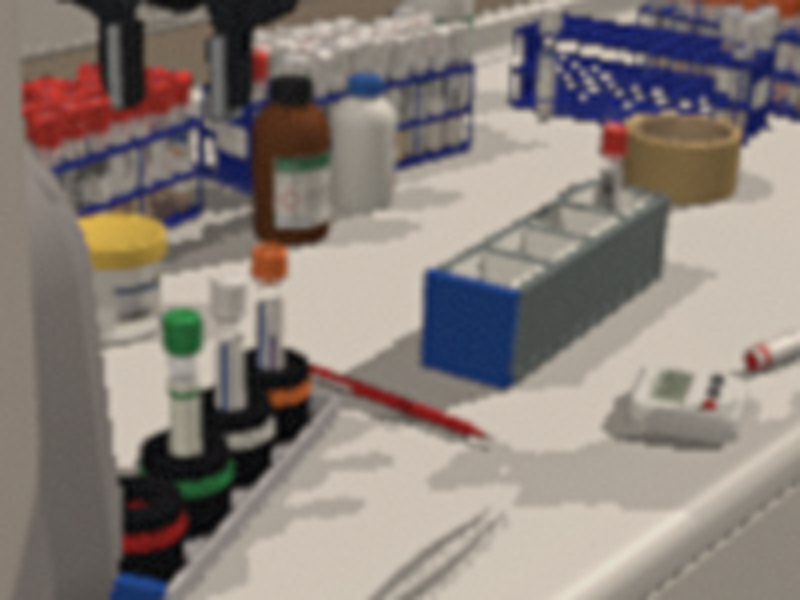

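View pics/m_top.png

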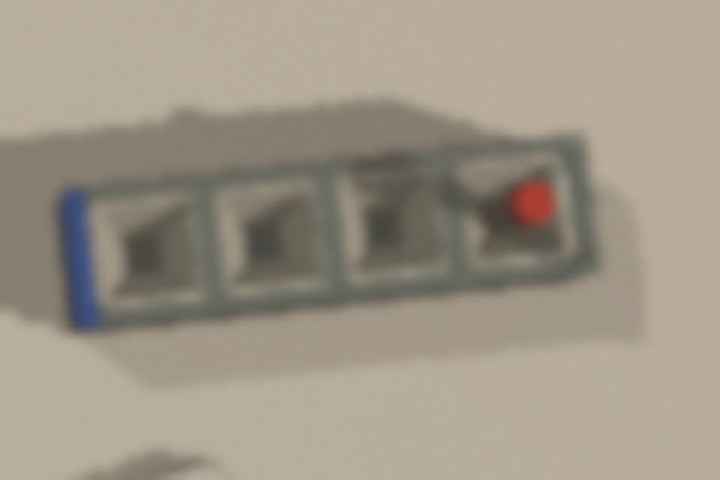

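Red stands upright in pocket 4: cap at (614, 140) in the side crop, (532, 202) in the top crop. Green is next, with the same procedure and guards.

```bash
cat >> h.py <<'E'
PR=np.array([506.8,-170.6,np.radians(7.7)])
def cycle(c):
    y=YS[c]
    goto(P3(PT,y,180),OT); move_l(P3(PT,y,67),speed=110); st("low"); grip(10,40); wait(.1); o=st("grip")
    assert o["grip_width"]>13
    move_l(P3(PT,y,193),speed=140); o=st("lift"); assert o["grip_width"]>13
    snap(c+"_lift","side",130,290,60,260,3)
    move_l(P3(PR,-y,195),OR,speed=230); move_l(P3(PR,-y,127),speed=130)
    snap(c+"_over","side",230,370,80,230,4)
    for z in(110,95,85,75,70,67,66):
        move_l(P3(PR,-y,z),speed=80); o=st(z); f=o["wrist_force"]
        if np.linalg.norm(f)>10: print("STOP contact"); return False
    return True
def release(c):
    y=YS[c]; grip(38,25); st("open"); move_l(P3(PR,-y,195),speed=150); st("up")
E
python3 - <<'E'
from h import *
print(cycle("green")); snap("green_in","side",230,370,80,230,4)
E
```

```text
low t20.8 tcp [488.6 167.3  67.9] F [ 0.8 -0.4 -0. ] w39.7
grip t21.2 tcp [488.7 167.3  68.1] F [ 0.4 -0.2  5.1] w16.8
lift t22.2 tcp [486.7 166.9 191.6] F [-0.4 -0.1 -0.6] w16.6
110 t25.1 tcp [ 509.5 -196.   109.1] F [ 0.9  0.2 -0.1] w16.6
95 t25.4 tcp [ 509.5 -195.9   93.9] F [0.8 0.1 0.3] w16.9
85 t25.7 tcp [ 510.  -196.1   84.5] F [-0.   0.3 -0.5] w16.6
75 t26.0 tcp [ 509.8 -196.1   74.2] F [0.8 1.  0.2] w16.7
70 t26.2 tcp [ 510.  -196.3   69.6] F [-0.1 -0.7  0.4] w16.8
67 t26.5 tcp [ 510.1 -196.3   66.8] F [-0.1 -0.4 -0.2] w16.7
66 t26.8 tcp [ 510.3 -196.4   66.1] F [ 1.   0.5 -0.8] w16.8
True
```

```bash
sleep 12
```

```text
(no output)
```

View pics/green_lift.png

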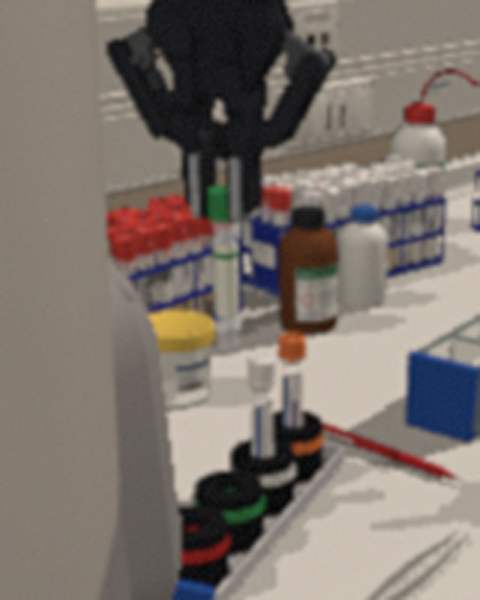

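View pics/green_in.png

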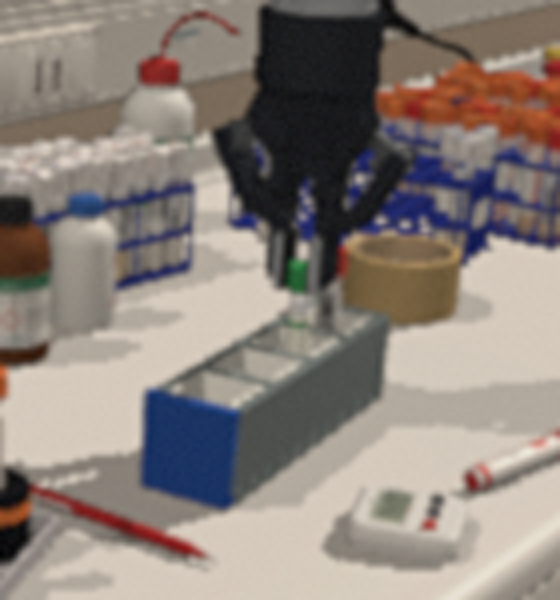

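Green is in pocket 3 with almost no side force. Release it, then do white.

```bash
python3 - <<'E'
from h import *
release("green"); snap("green_done","side",230,370,80,230,4)
print(cycle("white")); snap("white_in","side",230,370,80,230,4)
E
```

```text
open t27.1 tcp [ 510.2 -196.4   66. ] F [ 0.6  0.1 -0.5] w37.6
up t28.1 tcp [ 509.4 -195.9  193.7] F [-0.4 -0.2 -1. ] w38.2
low t30.6 tcp [507.2 118.6  67.9] F [-0.3 -0.7 -0.1] w38.0
grip t31.0 tcp [507.2 118.6  68.1] F [-0.1 -1.   3.9] w16.6
lift t32.0 tcp [505.2 118.4 191.6] F [ 0.7 -0.4 -0.5] w16.6
110 t34.5 tcp [ 502.6 -144.6  109.2] F [ 0.4 -0.1  0.9] w16.5
95 t34.8 tcp [ 502.6 -144.5   94.1] F [-0.3  0.2  0.4] w16.4
85 t35.1 tcp [ 502.7 -144.6   84.3] F [-0.1  0.2  0.2] w16.5
75 t35.3 tcp [ 502.7 -144.6   74.1] F [-0.2  0.5  0.3] w16.8
70 t35.6 tcp [ 503.  -144.8   69.6] F [ 0.4 -0.5 -0.4] w16.8
67 t35.8 tcp [ 503.1 -144.8   66.8] F [-0.4  0.6  0.2] w16.2
66 t36.1 tcp [ 503.5 -144.9   66.2] F [-0.6 -0.1  0.4] w16.4
True
```

```bash
sleep 15
```

```text
(no output)
```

View pics/white_lift.png

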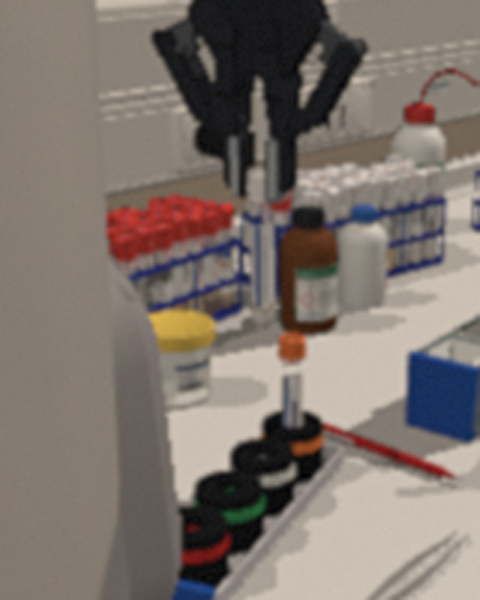

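View pics/white_in.png

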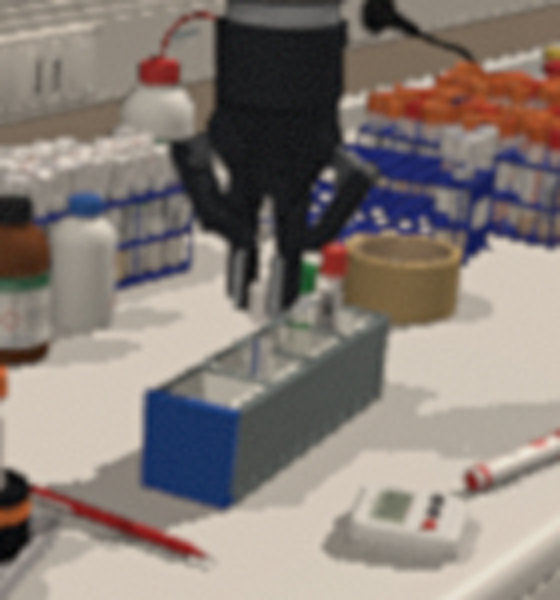

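```bash
sed -i 's/P3(PT,y,67)/P3(PT,y,67-dz)/; s/P3(PR,-y,z),speed=80/P3(PR,-y,z-dz),speed=80/; s/def cycle(c):/def cycle(c,dz=0):/' h.py; python3 - <<'E'
from h import *
release("white"); 
print(cycle("orange",4)); snap("orange_in","side",230,370,80,230,4)
E
```

```text
open t36.5 tcp [ 503.3 -144.9   66. ] F [-0.4 -0.1  1.1] w38.0
up t37.5 tcp [ 502.5 -144.5  193.8] F [-0.1  0.8  0.6] w38.1
low t39.6 tcp [525.7  69.9  63.9] F [0.8 0.4 0.6] w37.9
grip t40.0 tcp [525.8  69.9  64.1] F [0.1 0.1 4.7] w17.5
lift t41.1 tcp [523.7  69.9 191.6] F [ 0.9  1.1 -0.7] w17.8
110 t43.1 tcp [495.8 -93.2 105.4] F [ 0.7 -0.1 -0.2] w17.6
95 t43.5 tcp [495.7 -93.1  90.4] F [-0.7 -0.2  0.6] w17.6
85 t43.7 tcp [495.7 -93.1  80.3] F [-0.2  0.6 -0.2] w17.7
75 t44.0 tcp [495.6 -93.1  70.2] F [ 0.7  0.3 -0.5] w17.7
70 t44.2 tcp [496.  -93.2  65.6] F [ 1.1 -0.7 -0.4] w17.6
67 t44.5 tcp [496.2 -93.3  62.8] F [-0.9  0.1 -0.7] w17.4
66 t44.8 tcp [496.6 -93.3  62.2] F [0.5 0.5 0.2] w17.2
True
```

```bash
sleep 15
```

```text
(no output)
```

View pics/orange_lift.png

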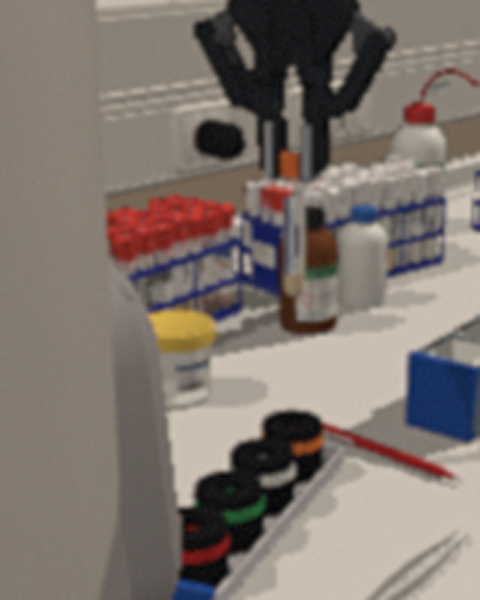

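View pics/orange_in.png

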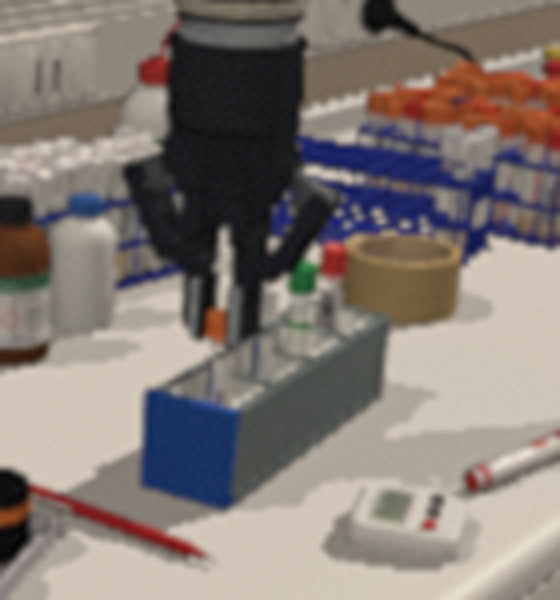

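Orange is down in pocket 1 (cap at (216, 323) in the crop). I'll release it, move clear and check all four.

```bash
python3 - <<'E'
from h import *
release("orange"); goto([330,-500,230],[180,0,-60]) if solve_ik([330,-500,230],[180,0,-60]) is not None else goto(P3(PT,26,200),OT)
goto(P3(PT,78,240),OT)
st("clear"); 
I={c:get_image(c) for c in K}
cols=["red","green","white","orange"]
for c,w in(("top",(275,380,180,220)),("side",(255,345,120,190))):
    for n,col in enumerate(cols):
        X=P3(PR,[-78,-26,26,78][n],8+HC[col]+(5 if c=="top" else 1)); m=capmask(I[c],col)
        uv=proj(c,X)[0]; k=np.zeros_like(m); u,v=np.round(uv).astype(int); k[v-7:v+8,u-6:u+7]=1
        yy,xx=np.nonzero(m&k); print(c,col,"expected",np.round(uv,1),"seen",np.round([xx.mean(),yy.mean()],1) if len(xx) else None,len(xx))
for c,a in(("top",(270,390,160,240,6)),("side",(230,370,100,230,4.5))): snap("end_"+c,c,*a)
E
```

```text
open t45.1 tcp [496.3 -93.3  62. ] F [-0.   0.6  0.1] w37.8
up t46.2 tcp [495.5 -93.  193.8] F [-2.  -0.7  0.2] w38.1
clear t50.4 tcp [469.6 215.  239.9] F [ 0.3  0.2 -0.2] w37.9
top red expected [359.9 192.8] seen [358.4 193.5] 28
top green expected [338.7 195.1] seen [338.6 195.9] 31
top white expected [317.5 197.3] seen [318.  197.8] 23
top orange expected [296.3 199.7] seen [296.2 200.4] 48
side red expected [314.3 143.8] seen [313.1 144.6] 37
side green expected [305.4 148.6] seen [305.3 148.9] 35
side white expected [295.9 153.8] seen [295.3 152.4] 127
side orange expected [285.5 160.2] seen [284.9 160.9] 46
```

```bash
sleep 8
```

```text
(no output)
```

View pics/end_top.png

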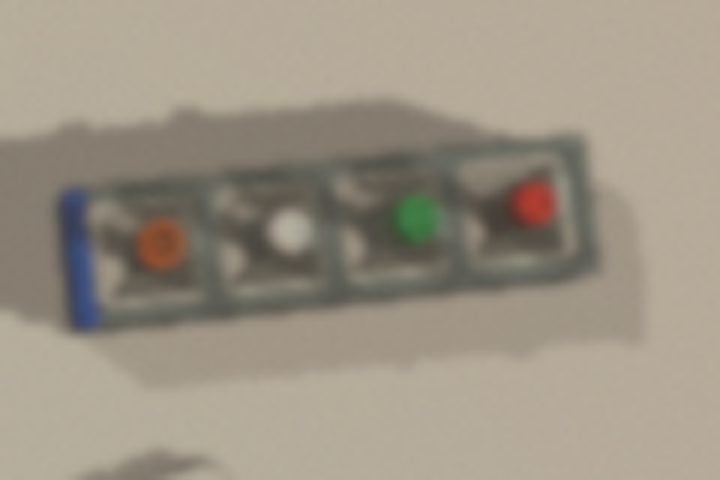

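View pics/end_side.png

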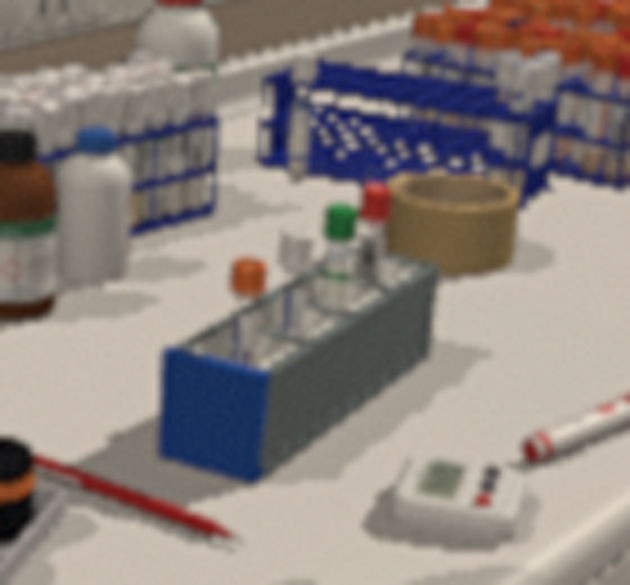

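All four caps are within about 1.7 px of where upright, seated tubes should show. From the blue end they read orange, white, green, red. The gripper is clear, so I hand in.

```bash
python3 - <<'E'
from h import *
sign_off(); st("end")
E
```

```text
the job is handed in; nothing more can be done
the job is handed in; nothing more can be done
```

I moved all four tubes into the rack in reverse order and handed the job in after about 50 of the 90 seconds. `sign_off()` reports no verdict, so the checks below are my own.

- **Order:** the tray read red, green, white, orange from its blue end. The rack now reads orange, white, green, red from its blue end.
- **Placing:** each tube was lowered to within a millimetre or two of its pocket floor before I let go. Side forces on the way in stayed under about 4 N.
- **Final pictures:** in both cameras every cap shows within about 1.7 pixels (about 4 mm) of where an upright, seated tube should be. The arm was well clear, above the tray, when I handed in.
- **Finger height:** the fingers looked about 18 mm higher than the reported tool position and `grasp_offset` implied. My first grip on the red tube caught only the top of its cap, so I reopened, went lower, and used that height for the rest.
- **Gripper width:** it read 16.4–17.8 mm on caps that are 18 and 19 mm wide. I never explained that difference, or the finger height one.
- **Rack position:** the red tube pressed sideways with about 3 N going in, which suggested my rack position was off by about 1 mm. After I corrected it, the other three went in with almost no side force.

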